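# Set the flip tags on the sample tray board

### The arm

A 7-joint arm with a two-finger parallel gripper is mounted at the origin on the work surface. World frame = base frame: x ahead of the robot, y to its left, z up, the work surface at z = 0. Lengths are in m, angles in rad, forces in N, time in s.
With the tool pointing down it reaches from about 0.4 to 0.85 m from the base axis. Payload 10.4 kg.
Tool frame: the origin (TCP) lies midway between the tips of the shut fingers; the grasp point (between the pads) lies 19 mm behind it; z points along the fingers, x is the direction in which the jaws open and shut, and the axes are right-handed (so a half turn about z gives the same grasp; the last joint's range is limited). The gripper opens to 85 mm and grips with 20 to 120 N. Pads are 22 mm wide; open, the fingers measure 114 mm over their backs; the gripper's body (76 mm by 85 mm) begins 54 mm behind the grasp point. The pads swing forward as they close: fully open they stand 13 mm farther back than shut.
Start: joints at [-1.346, 0.332, -0.065, 1.46, 0.022, 1.35, -0.088], TCP at [0.153, 0.606, 0.231] pointing down, gripper open.
Joint ranges: [-2.6, 2.6], [-0.5, 2.12], [-1.47, 1.34], [0.16, 2.42], [-1.27, 4.41], [0.06, 2.06], [-2.6, 2.6]. Speed limits (rad/s): [2.22, 2.22, 2.79, 2.79, 3.14, 3.14, 3.14].

### API

Orientations are given as a unit quaternion [x, y, z, w].
In Python, from workcell import telemetry, eyes, order gives the robot as it stands.
- The arm moves only by the tool servo_tool, never from a script. Its argument "deltas" is a list of rows, each a list of 3 entries, a list of its own where there are three numbers: the shift along the tool's x, y, z in cm, then the turn about the tool's z in rad, then the finger opening in cm, from 0 to 8.54. A call has 1 to 12 rows; each row shifts and turns the pose as measured when the row begins, along the tool's axes as they then stand; what a row does not reach is not made up. A row lasts 1/12 s, in which the tool goes at most 41.7 mm and 7.16 degrees, less where a joint would pass 70% of its speed; a pose out of reach is approached as far as the arm can. A call is refused whole if a number of a shift passes 4.17 or a number of a turn 0.125, either way. A call with a gripper value outside its range is refused whole. The fingers move at their own pace and stop on an object; "force" is the grip in N (left out, the last holds). Time passes only in rows, so rows that do not move let the fingers close. It gives the time, the measured TCP pose, the force and the opening at its end, in the units of the state.
- telemetry.get_obs(): the state, without advancing time (a new reading comes with each control period).
- eyes.camera(name): name is "side" or "top"; returns (picture, depth): 400x640x3 uint8, blue, green, red; 400x640 float32, m along the optical axis (not along the pixel's ray), 0 where there is no reading.
- eyes.calibration(name): a dict with "fx", "fy", "cx", "cy" (pixels), "rvec" (rotation vector, rad) and "tvec" (3), from world to camera coordinates, as OpenCV has them. Camera axes: x right, y down, z forward; pixel columns grow to the right and rows downward; lengths in m; the calibration is good to about 2 mm. A picture is of the moment at which its call begins. calibration takes no time and is no camera call.
- order.hand_in(): hands the job in, once; it reports no verdict.
The state is a dict: "clock": time; "joint_pos": joint angles; "joint_velocities": joint speeds; "tau": joint torques, N m; "position": TCP position; "ee_rot": TCP orientation; "ft_force": force on the tool from outside, world axes, zero at the start; "torque": the same for the moment, N m; "grip_width": opening from 0.0 (shut) to 1.0 (fully open).
Only numpy, scipy, OpenCV 4.12 (cv2) and the standard library are available. Lean on these libraries where they do the work, as an engineer would, in place of code of your own. Each camera call takes 0.05 s, during which the arm holds its last target. There are 200 camera calls.

### The job

Each of the four trays on the board has a hinged flip tag behind it: push tags over so that every tray with a sample block in it has its tag leaning toward the tray (disc mark up) and the empty tray has its tag leaning away (bar mark up), each fully down on its stop. Only push the tags: do not turn over those that are already right, and do not pick up or shift the sample blocks or any other loose thing on the bench.

Things in the scene. Friction and masses are not known exactly. Their poses are not given: they have to be found in the camera images.
- board: grey board fixed to the bench, 210 x 400 mm, top face 12 mm above the bench. Origin: on its underside, below the middle of the row of hinges; x points from trays to tags (away from the robot), y along the rows. It carries four fixed white open trays (64 x 64 mm, rims 28 mm above the bench, one empty) on the robot's side, 78 mm apart, and one hinged tag behind each.
- tag_a (a joint): hinged aluminium tag, plate 34 mm wide, 4 mm thick; its free edge is a bead of 8 mm dia, axis 43 mm from the hinge pin (at rest 56 mm above the bench, 30 mm to one side of the hinge). 0 = leaning 45 deg toward its tray, disc mark on its upper face (loaded); 0.785 = upright; 1.571 = leaning 45 deg away, bar mark up (empty). Swings freely; past upright it falls onto its stop (0 or 1.571). 30 g.
- hinge_a (a point): middle of the hinge pin of tag_a, 26 mm above the bench; the pin runs along the board's y. Its bracket is 52 mm wide (along y), 22 mm deep and rises to 32 mm above the bench
- slot_a (a point): middle of the inner floor of the tray that tag_a belongs to, 105 mm from the hinge toward the robot, 16 mm above the bench
- tag_b (a joint): the same kind of tag as tag_a, with its own hinge and slot (hinge_b, slot_b); 0 = leaning toward its tray (disc up, loaded), 1.571 = leaning away (bar up, empty)
- hinge_b (a point): middle of the hinge pin of tag_b, 26 mm above the bench; the pin runs along the board's y. Its bracket is 52 mm wide (along y), 22 mm deep and rises to 32 mm above the bench
- slot_b (a point): middle of the inner floor of the tray that tag_b belongs to, 105 mm from the hinge toward the robot, 16 mm above the bench
- tag_c (a joint): the same kind of tag as tag_a, with its own hinge and slot (hinge_c, slot_c); 0 = leaning toward its tray (disc up, loaded), 1.571 = leaning away (bar up, empty)
- hinge_c (a point): middle of the hinge pin of tag_c, 26 mm above the bench; the pin runs along the board's y. Its bracket is 52 mm wide (along y), 22 mm deep and rises to 32 mm above the bench
- slot_c (a point): middle of the inner floor of the tray that tag_c belongs to, 105 mm from the hinge toward the robot, 16 mm above the bench
- tag_d (a joint): the same kind of tag as tag_a, with its own hinge and slot (hinge_d, slot_d); 0 = leaning toward its tray (disc up, loaded), 1.571 = leaning away (bar up, empty)
- hinge_d (a point): middle of the hinge pin of tag_d, 26 mm above the bench; the pin runs along the board's y. Its bracket is 52 mm wide (along y), 22 mm deep and rises to 32 mm above the bench
- slot_d (a point): middle of the inner floor of the tray that tag_d belongs to, 105 mm from the hinge toward the robot, 16 mm above the bench
- sample_1: dark steel sample block, 40 x 40 x 12 mm with a 26 mm round boss 3 mm high on top, 120 g, lying loose in one of the trays; origin at the centre of its underside
- sample_2: dark steel sample block, 40 x 40 x 12 mm with a 26 mm round boss 3 mm high on top, 120 g, lying loose in one of the trays; origin at the centre of its underside
- sample_3: dark steel sample block, 40 x 40 x 12 mm with a 26 mm round boss 3 mm high on top, 120 g, lying loose in one of the trays; origin at the centre of its underside
- spare_block: spare sample block, same shape as the sample blocks, lying on the bench and in no tray; origin at the centre of its underside; not to be disturbed
- vial: small amber jar with black cap, 24 dia x 45 mm, standing on one end of the board beside the outer tag; origin at the centre of its underside; not to be disturbed
- weight: brass cylinder, 28 dia x 30 mm, standing on the other end of the board beside the outer tag; origin at the centre of its underside; not to be disturbed
- cap: shallow black open cup, 52 dia x 22 mm, on the bench; origin at the centre of its underside; not to be disturbed
- membrane_box: flat white square box, 75 x 75 x 20 mm, on the bench; origin at the centre of its underside; not to be disturbed
- tweezers: steel tweezers about 120 mm long, lying on the bench; origin at the centre of its underside; not to be disturbed
- pliers: pliers with black handles, about 125 mm long, lying on the bench; origin at the centre of its underside; not to be disturbed
Not all that is in view belongs to the job. What is shaped like the sample_3 but blue or green is not meant.

How it is judged:
At the end, for the whole second after the job is handed in: every tag whose tray holds a sample block is within 0.2 rad of leaning toward the tray (joint below 0.2), and the tag of the empty tray is within 0.2 rad of leaning away (joint above 1.37) ((((horizontal distance between slot_a and sample_1 below 0.025 m or horizontal distance between slot_a and sample_2 below 0.025 m or horizontal distance between slot_a and sample_3 below 0.025 m) and value of joint tag_a below 0.2 rad) or (not (horizontal distance between slot_a and sample_1 below 0.025 m or horizontal distance between slot_a and sample_2 below 0.025 m or horizontal distance between slot_a and sample_3 below 0.025 m) and value of joint tag_a above 1.37 rad)) and (((horizontal distance between slot_b and sample_1 below 0.025 m or horizontal distance between slot_b and sample_2 below 0.025 m or horizontal distance between slot_b and sample_3 below 0.025 m) and value of joint tag_b below 0.2 rad) or (not (horizontal distance between slot_b and sample_1 below 0.025 m or horizontal distance between slot_b and sample_2 below 0.025 m or horizontal distance between slot_b and sample_3 below 0.025 m) and value of joint tag_b above 1.37 rad)) and (((horizontal distance between slot_c and sample_1 below 0.025 m or horizontal distance between slot_c and sample_2 below 0.025 m or horizontal distance between slot_c and sample_3 below 0.025 m) and value of joint tag_c below 0.2 rad) or (not (horizontal distance between slot_c and sample_1 below 0.025 m or horizontal distance between slot_c and sample_2 below 0.025 m or horizontal distance between slot_c and sample_3 below 0.025 m) and value of joint tag_c above 1.37 rad)) and (((horizontal distance between slot_d and sample_1 below 0.025 m or horizontal distance between slot_d and sample_2 below 0.025 m or horizontal distance between slot_d and sample_3 below 0.025 m) and value of joint tag_d below 0.2 rad) or (not (horizontal distance between slot_d and sample_1 below 0.025 m or horizontal distance between slot_d and sample_2 below 0.025 m or horizontal distance between slot_d and sample_3 below 0.025 m) and value of joint tag_d above 1.37 rad))); the robot touches nothing.
It fails at once if a sample block is lifted or shifted in its tray (over 12 mm) (distance of any of sample_1, sample_2, sample_3 from where it was at the start of the episode above 0.012 m).
It fails at once if a loose bystander is moved (over 15 mm) or knocked over (distance of any of spare_block, vial, weight, cap, membrane_box, tweezers, pliers from where it was at the start of the episode above 0.015 m or angle between any of spare_block, vial, weight, cap, membrane_box, tweezers, pliers's own z axis and vertical above 0.5 rad).
It fails at once if a tag that was right from the start is turned to the wrong side (((horizontal distance between slot_a and sample_1 below 0.025 m or horizontal distance between slot_a and sample_2 below 0.025 m or horizontal distance between slot_a and sample_3 below 0.025 m) and value of joint tag_a above 0.9 rad) or (not (horizontal distance between slot_b and sample_1 below 0.025 m or horizontal distance between slot_b and sample_2 below 0.025 m or horizontal distance between slot_b and sample_3 below 0.025 m) and value of joint tag_b below 0.67 rad) or (not (horizontal distance between slot_c and sample_1 below 0.025 m or horizontal distance between slot_c and sample_2 below 0.025 m or horizontal distance between slot_c and sample_3 below 0.025 m) and value of joint tag_c below 0.67 rad) or (not (horizontal distance between slot_d and sample_1 below 0.025 m or horizontal distance between slot_d and sample_2 below 0.025 m or horizontal distance between slot_d and sample_3 below 0.025 m) and value of joint tag_d below 0.67 rad)).
It also fails if it takes over 54 s, if anything falls off the work surface, if the arm or the gripper's body presses on something with over 40 N, if the wrist force passes 120 N, or if a joint passes its speed limit or range.

## Working session

There is one attempt and no reset: what is moved stays moved. The work goes in short steps, Python scripts to look and compute and a tool call to move; the robot and the scene stay as the last step left them, time stands still between calls to the robot, and variables do not carry over. Pictures are saved under pics/ and viewed, about 8 in all and at most 12, crops included, and the job is handed in when it is done.

Besides the shell and the picture viewer there is one more tool, called after "Request:" as name(argument=value, ...) on one line, values as JSON. servo_tool: Moves the arm, as the interface text tells. Its arguments: {"type":"object","properties":{"deltas":{"type":"array"},"force":{"type":"number"}},"required":["deltas"]}

```bash
mkdir -p pics
cat > h.py <<'E'
import numpy as np, cv2
from workcell import telemetry, eyes, order
def snap(n):
    im,d=eyes.camera(n); c=eyes.calibration(n)
    return im,d,c
def cloud(d,c):
    R=cv2.Rodrigues(np.array(c["rvec"],float))[0]; t=np.array(c["tvec"],float).ravel()
    v,u=np.mgrid[:d.shape[0],:d.shape[1]]
    P=np.stack([(u-c["cx"])/c["fx"]*d,(v-c["cy"])/c["fy"]*d,d],-1)
    W=(P-t)@R; W[d==0]=np.nan
    return W
E
python3 - <<'E'
from h import *
for n in("top","side"):
    im,d,c=snap(n); np.savez(n,im=im,d=d,W=cloud(d,c)); cv2.imwrite(f"pics/{n}.png",im)
    print(n,c)
o=telemetry.get_obs();print(o["clock"],o["position"],o["ee_rot"],o["grip_width"])
E
```

```text
top {'fx': 442.0798643226369, 'fy': 442.0798643226369, 'cx': 319.38320351408595, 'cy': 200.95595278848313, 'rvec': array([ 2.04974473, -2.1753089 ,  0.22043556]), 'tvec': array([0.05839039, 0.49899056, 1.02876642])}
side {'fx': 497.09766069895176, 'fy': 497.09766069895176, 'cx': 321.63735081382333, 'cy': 196.70202699853044, 'rvec': array([ 2.3661594 , -0.62183361,  0.21875329]), 'tvec': array([-0.39856734,  0.24662988,  0.94486048])}
0.1 [0.15320166 0.60558248 0.23059554] [ 7.89055542e-01  6.14321517e-01 -4.96429940e-04  4.23152674e-04] 1.0005142125673165
```

View pics/top.png

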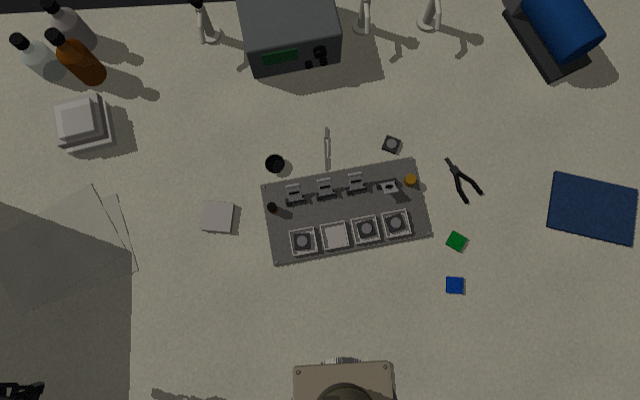

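View pics/side.png

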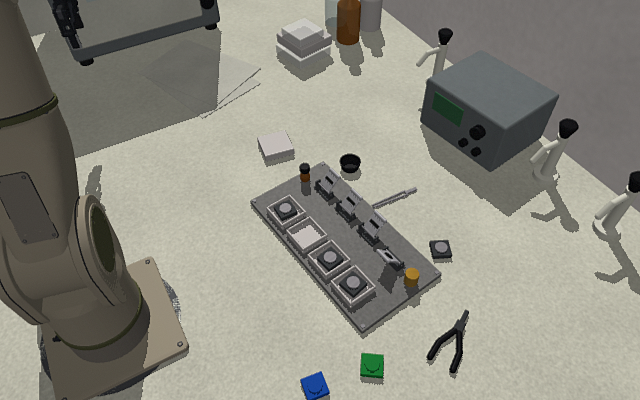

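The top view shows trays at (303,241) loaded, (335,235) empty, (367,229) loaded and (396,223) loaded. The tags are at (294,194), (325,187), (356,183) and (388,186), and the fourth looks different from the rest. Next I'll check the lean of each tag in an enlarged crop and with depth.

Run:
```python
from h import *
T=np.load("top.npz");S=np.load("side.npz")
a=cv2.resize(T["im"][145:275,255:440],None,fx=4,fy=4,interpolation=cv2.INTER_CUBIC)[:, :740]
cv2.imwrite("pics/tc.png",a)
b=cv2.resize(S["im"][155:335,245:445],None,fx=3.3,fy=3.3,interpolation=cv2.INTER_CUBIC);cv2.imwrite("pics/sc.png",b)
W=T["W"]
sl=[W[v-2:v+3,u-2:u+3].reshape(-1,3).mean(0) for u,v in((303,241),(335,235),(367,229),(396,223))]
for s in sl: print("slot",s.round(4))
sl=np.array(sl); yd=sl[0]-sl[3]; yd[2]=0; yd/=np.linalg.norm(yd); xd=np.array([yd[1],-yd[0],0])
c=sl.mean(0);print("xd",xd,"yaw",np.arctan2(xd[1],xd[0]))
for nm,D in(("top",T),("side",S)):
  P=D["W"].reshape(-1,3);P=P[np.isfinite(P).all(1)]
  L=np.c_[(P-c)@xd,(P-c)@yd,P[:,2]]
  np.save(nm+"L",L)
  for k in range(4):
    y0=117-78*k
    m=(abs(L[:,1]*1e3-y0)<25)&(L[:,0]>.04)&(L[:,0]<.17)&(L[:,2]>.042)&(L[:,2]<.09)
    Q=L[m]*1e3
    h=Q[Q[:,2]>Q[:,2].max()-8] if len(Q) else Q
    print(nm,k,len(Q),"x %s y %s z %s"%(np.percentile(Q[:,0],[2,50,98]).round(),np.percentile(Q[:,1],[2,50,98]).round(),Q[:,2].max().round()),"top",h.mean(0).round(1))
```

```text
slot [0.4082 0.0743 0.0326]
slot [ 0.4203 -0.0053  0.017 ]
slot [ 0.4284 -0.084   0.0327]
slot [ 0.439  -0.1565  0.0322]
xd [0.99121108 0.13228979 0.        ] yaw 0.1326787171623687
top 0 148 x [119. 130. 141.] y [102. 118. 135.] z 66.0 top [136.9 119.5  61.2]
top 1 148 x [118. 129. 140.] y [24. 40. 57.] z 66.0 top [136.3  39.8  61.7]
top 2 148 x [118. 129. 140.] y [-54. -38. -21.] z 65.0 top [136.4 -36.5  61.1]
top 3 117 x [73. 83. 96.] y [-132. -115.  -98.] z 65.0 top [  75.8 -114.2   61.1]
side 0 156 x [115. 127. 137.] y [100. 116. 133.] z 62.0 top [132.3 115.6  58.1]
side 1 176 x [116. 127. 137.] y [22. 39. 55.] z 63.0 top [132.8  38.1  59. ]
side 2 187 x [115. 127. 136.] y [-56. -39. -22.] z 63.0 top [131.9 -39.3  58.4]
side 3 117 x [69. 74. 91.] y [-134. -118. -100.] z 63.0 top [  72.1 -117.4   58.9]
```

View pics/tc.png

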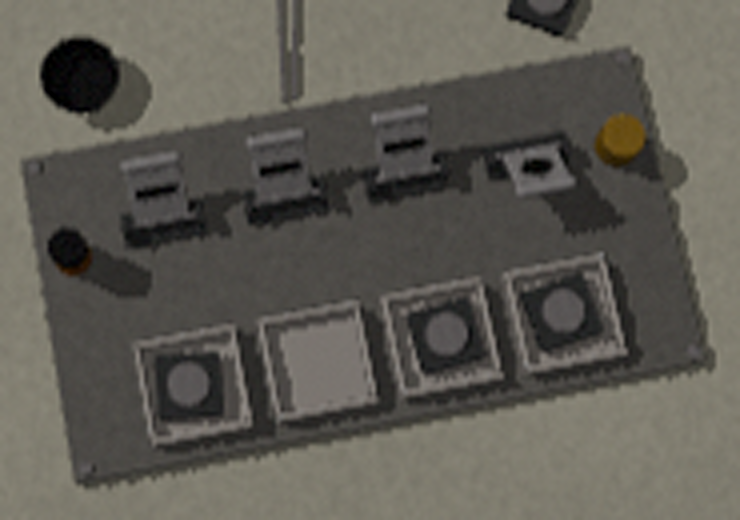

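View pics/sc.png

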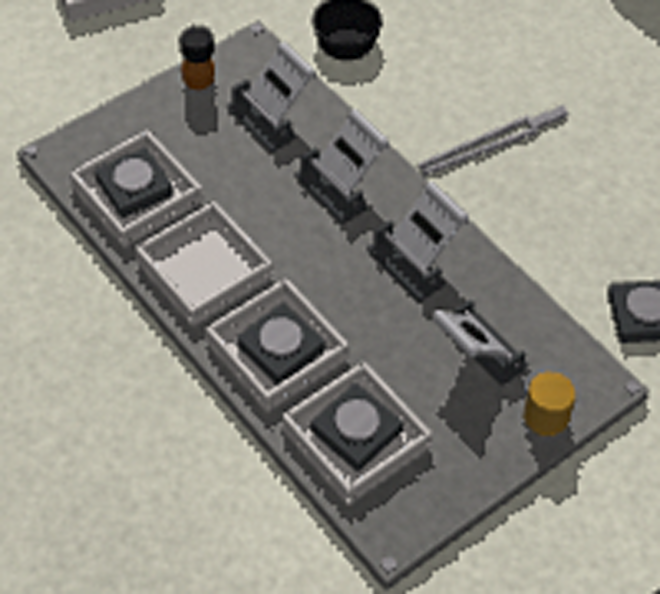

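Tags 0 (294,194), 1 (325,187) and 2 (356,183) lean away with the bar up. Tag 3 (388,186) leans toward its tray with the disc up. Only tray 1 is empty, so tags 1 and 3 are already right. I'll flip tags 0 and 2 toward the robot. I'll turn the tool to line up with the board and shut the fingers first.

Request:
servo_tool(deltas=[[[0,0,0],-0.095,0],[[0,0,0],-0.095,0],[[0,0,0],-0.095,0],[[0,0,0],-0.095,0],[[0,0,0],0,0],[[0,0,0],0,0]])

```text
clock: 0.6
position: [0.1529, 0.6042, 0.2276]
ee_rot: [0.653, 0.757, -0.003, 0.002]
ft_force: [0.9, 0.1, -0.2]
grip_width: 0.143
```

```bash
cat >> h.py <<'E'
C=np.array([.424,-.0429,0]); 
def loc():
    o=telemetry.get_obs(); p=np.array(o["position"]); xd=np.array([.9912,.1323,0]); yd=np.array([-.1323,.9912,0])
    from scipy.spatial.transform import Rotation as R
    M=R.from_quat(o["ee_rot"]).as_matrix()
    print("t",o["clock"],"local mm",((p-C)@xd*1e3).round(1),((p-C)@yd*1e3).round(1),(p[2]*1e3).round(1),"toolx yaw err",(np.arctan2(M[1,0],M[0,0])-np.arctan2(yd[1],yd[0])).round(3),"grip",o["grip_width"],"F",np.round(o["ft_force"],1))
    for k in(0,2):
        t=C+xd*.172+yd*(.117-.078*k); t[2]=p[2]; print(k,"delta tool cm",(M.T@(t-p)*100).round(1))
E
python3 -c "from h import *;loc()"
```

```text
t 0.6 local mm -183.1 677.3 227.6 toolx yaw err 0.014 grip 0.14287541068906265 F [ 0.9  0.1 -0.2]
0 delta tool cm [-56.5  34.7   0.3]
2 delta tool cm [-72.1  34.5   0.4]
```

Request:
servo_tool(deltas=[[[-2.8,1.7,0],0,0],[[-2.8,1.7,0],0,0],[[-2.8,1.7,0],0,0],[[-2.8,1.7,0],0,0],[[-2.8,1.7,0],0,0],[[-2.8,1.7,0],0,0],[[-2.8,1.7,0],0,0],[[-2.8,1.7,0],0,0],[[-2.8,1.7,0],0,0],[[-2.8,1.7,0],0,0],[[-2.8,1.7,0],0,0],[[-2.8,1.7,0],0,0]])

```text
clock: 1.6
position: [0.4012, 0.2883, 0.2258]
ee_rot: [0.665, 0.747, -0.004, -0.001]
ft_force: [0.3, 0.5, -0.3]
grip_width: -0.001
```

```bash
python3 -c "from h import *;loc()"
```

```text
t 1.6 local mm 21.3 331.3 225.8 toolx yaw err -0.016 grip -0.0006752452868072815 F [ 0.3  0.5 -0.3]
0 delta tool cm [-21.2  15.4  -0. ]
2 delta tool cm [-36.8  15.7   0.1]
```

Request:
servo_tool(deltas=[[[-2.8,2.0,0],0,0],[[-2.8,2.0,0],0,0],[[-2.8,2.0,0],0,0],[[-2.8,2.0,0],0,0],[[-2.8,2.0,0],0,0],[[-2.8,2.0,0],0,0],[[-2.8,2.0,0],0,0],[[-1.4,1.0,0],0,0],[[0,0,0],0,0],[[0,0,0],0,0]])

```text
clock: 2.43
position: [0.5816, 0.0753, 0.226]
ee_rot: [0.681, 0.732, -0.004, 0.001]
ft_force: [0.3, 0.7, -0.3]
grip_width: 0.0
```

```bash
python3 -c "from h import *;loc()"
```

```text
t 2.4333 local mm 171.9 96.3 226.0 toolx yaw err -0.061 grip 0.0002941542512804825 F [ 0.3  0.7 -0.3]
0 delta tool cm [ 2.1 -0.1 -0. ]
2 delta tool cm [-13.5   0.8   0.1]
```

Request:
servo_tool(deltas=[[[1.0,0,1],-0.06,0],[[1.0,0,2],0,0],[[0,0,3],0,0],[[0,0,3],0,0],[[0,0,2],0,0],[[0,0,0],0,0],[[0,0,0],0,0]])

```text
clock: 3.02
position: [0.5759, 0.1041, 0.1138]
ee_rot: [0.66, 0.751, -0.002, -0.0]
ft_force: [1.5, 0.5, 0.6]
grip_width: 0.001
```

```bash
python3 -c "
from h import *;loc()
im,d,c=snap('side');cv2.imwrite('pics/s2.png',cv2.resize(im[130:330,230:460],None,fx=3,fy=3))"
```

```text
t 3.0167 local mm 170.0 125.6 113.8 toolx yaw err -0.004 grip 0.0005536610172585005 F [1.5 0.5 0.6]
0 delta tool cm [-0.9  0.2  0. ]
2 delta tool cm [-16.5   0.3   0. ]
```

View pics/s2.png

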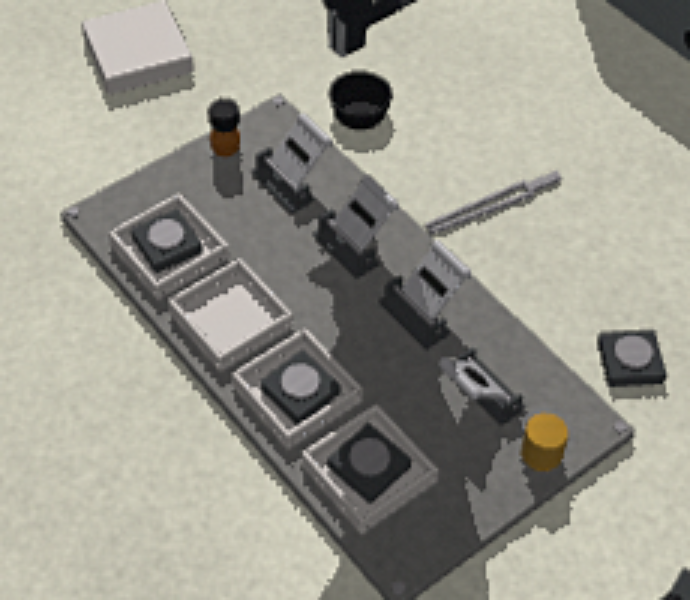

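The fingertips show at about crop (345,35), behind tag 0 and still 114 mm up. I'll go on down.

Request:
servo_tool(deltas=[[[-0.9,0.2,2.0],0,0],[[0,0,2.0],0,0],[[0,0,2.0],0,0],[[0,0,0.9],0,0],[[0,0,0],0,0]])

```text
clock: 3.48
position: [0.5839, 0.0994, 0.0524]
ee_rot: [0.66, 0.752, 0.005, 0.002]
ft_force: [-1.0, -0.4, 0.2]
grip_width: 0.001
```

```bash
python3 -c "from h import *;loc()"
```

```text
t 3.4833 local mm 177.4 119.9 52.4 toolx yaw err -0.003 grip 0.0005312113428369292 F [-1.  -0.4  0.2]
0 delta tool cm [-0.3 -0.5 -0. ]
2 delta tool cm [-15.9  -0.5  -0. ]
```

Request:
servo_tool(deltas=[[[0,-1.2,0.6],0,0],[[0,-1.2,0],0,0],[[0,-1.2,0],0,0],[[0,-1.2,0],0,0],[[0,-1.2,0],0,0],[[0,-1.2,0],0,0],[[0,-0.6,0],0,0],[[0,0,0],0,0]])

```text
clock: 4.15
position: [0.5119, 0.0927, 0.0591]
ee_rot: [0.66, 0.751, 0.013, 0.007]
ft_force: [0.6, 0.6, -1.0]
grip_width: 0.001
```

```bash
python3 -c "from h import *;loc()"
```

```text
t 4.15 local mm 105.1 122.8 59.1 toolx yaw err -0.004 grip 0.0010506600364459959 F [ 0.6  0.6 -1. ]
0 delta tool cm [-0.6  6.7  0.2]
2 delta tool cm [-16.2   6.8   0.1]
```

Request:
servo_tool(deltas=[[[0,-0.8,0],0,0],[[0,0,0],0,0],[[0,2.0,-1],0,0],[[0,3.0,-3],0,0],[[0,2.0,-3],0,0],[[0,0,0],0,0]])

```text
clock: 4.65
position: [0.5737, 0.1007, 0.1354]
ee_rot: [0.66, 0.751, 0.013, 0.007]
ft_force: [0.1, 0.2, 0.8]
grip_width: 0.0
```

```bash
cat > chk.py <<'E'
from h import *
im,d,c=snap('side');P=cloud(d,c).reshape(-1,3);P=P[np.isfinite(P).all(1)]
xd=np.array([.9912,.1323,0]); yd=np.array([-.1323,.9912,0]);L=np.c_[(P-C)@xd,(P-C)@yd,P[:,2]]*1e3
for k in range(4):
    Q=L[(abs(L[:,1]-117+78*k)<25)&(L[:,0]>40)&(L[:,0]<170)&(L[:,2]>42)&(L[:,2]<80)]
    h=Q[Q[:,2]>Q[:,2].max()-8] if len(Q) else Q
    print(k,len(Q),h.mean(0).round(1) if len(Q) else "")
cv2.imwrite('pics/chk%d.png'%(telemetry.get_obs()["clock"]*10),cv2.resize(im[130:330,230:460],None,fx=3,fy=3))
E
python3 -c "from h import *;loc()"; python3 chk.py
```

```text
t 4.65 local mm 167.4 122.5 135.4 toolx yaw err -0.003 grip 0.00013016454208324659 F [0.1 0.2 0.8]
0 delta tool cm [-0.5  0.5  0. ]
2 delta tool cm [-16.1   0.5  -0.1]
0 86 [ 72.5 115.2  59. ]
1 172 [132.6  38.6  59.1]
2 191 [132.1 -39.2  58.8]
3 120 [  72.2 -117.6   58.8]
```

Tag 0 is over and down: its bead is at local x = 72 mm, the same as tag 3. Next is tag 2.

Request:
servo_tool(deltas=[[[-2.7,0.1,0],0,0],[[-2.7,0.1,0],0,0],[[-2.7,0.1,0],0,0],[[-2.7,0.1,0],0,0],[[-2.7,0.1,0],0,0],[[-2.6,0.1,0],0,0],[[0,0,0],0,0],[[0,0,0],0,0]])

```text
clock: 5.37
position: [0.5964, -0.063, 0.1261]
ee_rot: [0.658, 0.753, 0.01, 0.003]
ft_force: [0.4, 0.5, 0.3]
grip_width: -0.002
```

```bash
python3 -c "from h import *;loc()"
```

```text
t 5.3667 local mm 168.2 -42.7 126.1 toolx yaw err 0.001 grip -0.002040923644799173 F [0.4 0.5 0.3]
0 delta tool cm [16.   0.4  0.1]
2 delta tool cm [0.4 0.4 0. ]
```

Request:
servo_tool(deltas=[[[0.3,0.5,1.5],0,0],[[0,0.2,2.0],0,0],[[0,0,2.0],0,0],[[0,0,2.0],0,0],[[0,0,0.8],0,0],[[0,0,0],0,0]])

```text
clock: 5.87
position: [0.6028, -0.0546, 0.0382]
ee_rot: [0.658, 0.753, 0.01, 0.002]
ft_force: [-0.3, -0.0, -0.7]
grip_width: -0.0
```

```bash
python3 -c "from h import *;loc()"
```

```text
t 5.8667 local mm 175.7 -35.3 38.2 toolx yaw err 0.003 grip -0.00019465445610412205 F [-0.3 -0.  -0.7]
0 delta tool cm [15.2 -0.3  0.1]
2 delta tool cm [-0.4 -0.4 -0. ]
```

Request:
servo_tool(deltas=[[[-0.4,-1.2,-0.8],0,0],[[0,-1.2,0],0,0],[[0,-1.2,0],0,0],[[0,-1.2,0],0,0],[[0,-1.2,0],0,0],[[0,-1.2,0],0,0],[[0,-0.6,0],0,0],[[0,0,0],0,0]])

```text
clock: 6.53
position: [0.5249, -0.0657, 0.0502]
ee_rot: [0.656, 0.755, 0.012, 0.003]
ft_force: [0.9, -1.0, -0.1]
grip_width: 0.002
```

```bash
python3 -c "from h import *;loc()"
```

```text
t 6.5333 local mm 97.0 -36.0 50.2 toolx yaw err 0.008 grip 0.0015354004913996425 F [ 0.9 -1.  -0.1]
0 delta tool cm [15.2  7.6  0.3]
2 delta tool cm [-0.4  7.5  0.2]
```

Now I'll back off and rise well clear.

Request:
servo_tool(deltas=[[[0,0,0],0,0],[[0,2.0,-1],0,0],[[0,3.0,-3],0,0],[[0,2.0,-3],0,0],[[0,1,-3],0,0],[[0,1,-3],0,0],[[0,0,-2],0,0],[[0,0,0],0,0],[[0,0,0],0,0]])

```text
clock: 7.28
position: [0.6183, -0.0513, 0.2111]
ee_rot: [0.654, 0.756, 0.012, 0.004]
ft_force: [-0.3, 0.5, -0.6]
grip_width: -0.002
```

```bash
python3 -c "from h import *;loc()"; python3 chk.py; cp pics/chk*.png /tmp; ls pics; cp $(ls -t pics/chk*|head -1) pics/fin.png
```

```text
t 7.2833 local mm 191.5 -34.1 211.1 toolx yaw err 0.012 grip -0.0018986589646496801 F [-0.3  0.5 -0.6]
0 delta tool cm [15.1 -1.8  0.1]
2 delta tool cm [-0.5 -2.  -0.1]
0 83 [ 72.6 114.8  59.1]
1 170 [132.6  38.1  58.9]
2 110 [ 72.1 -38.8  59.2]
3 115 [  72.1 -117.6   58.8]
chk47.png
chk73.png
s2.png
sc.png
side.png
tc.png
top.png
```

View pics/fin.png

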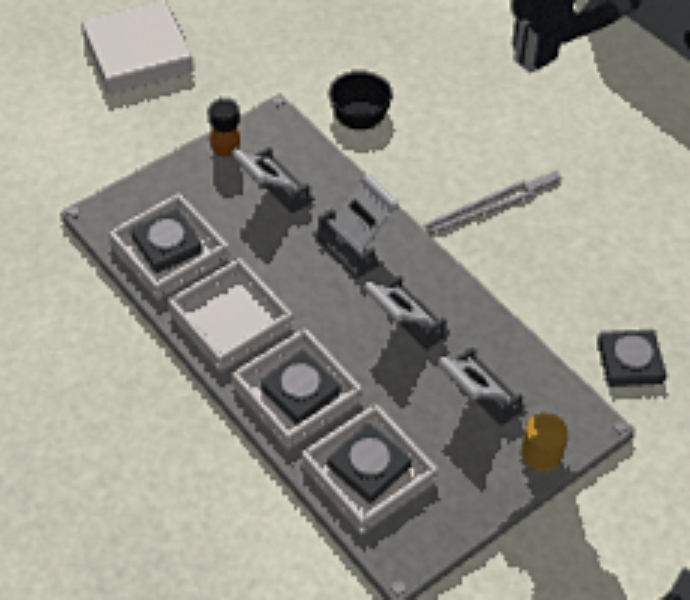

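The picture shows tags 0 (crop 270,178), 2 (405,310) and 3 (480,385) leaning toward their trays with the disc up. Tag 1 (358,215) leans away. Nothing else has moved.

```bash
python3 -c "from h import *;print(order.hand_in())"
```

```text
the job is handed in; nothing more can be done
None
```

I pushed over the two wrong tags, those of the first and third trays from the robot's left, and handed the job in at about 7.3 s. I left the other two tags alone: the empty second tray's already leaned away, and the fourth's already leaned toward its tray.

- **Tags:** Final side-camera depth puts the beads of the three loaded trays' tags at 72 mm in board x (measured from the tray row). They are fully down, matching the tag that was right from the start. The empty tray's tag is unchanged at 133 mm.
- **Other objects:** The last picture shows the samples and the bystanders in its view (spare block, vial, weight, cap, box, tweezers) unmoved. The pliers were outside that crop, but the arm never went near them.
- **Robot:** The arm ended clear of everything, at 211 mm height with about 1 N of wrist force. During the first push the tool drifted up about 7 mm; the tag still went over. No check failed.

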